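# Put the stray umbrella handles back in stock

## Task

Four wooden umbrella handles lie stray on the bench: a hooked crook, a T-shaped derby, a straight grip and a ball knob. Put each away on the floor of the empty front compartment of the drawer whose rear compartment holds a handle of the same shape: the crook, the derby and the straight grip lying flat and lengthwise along the drawer (either end first), the knob standing on its foot. Leave the awl and the thread reel where they are.

Things in the scene. Friction and masses are not known exactly. Their poses are not given: they have to be found in the camera images.
- crook: Wooden crook handle, J-shaped, of 18 mm round bar, lying flat: 106 long, 64 wide, 18 high, 60 g. Origin: underside, centre of the 106 x 64 outline; x along its length to the bend (x = +53), z up. Straight leg along x at y = -23, from a brass collar (x = -53) to x = +21; short leg at y = +23 ends at x = -3, so the straight leg is free both sides at x = -25 to -5. All mm.
- derby: Wooden derby handle: round stem of 18 mm with an arched cross grip as thick at its end, a lopsided T, lying flat: 99 long, 88 wide, 18 high, 60 g. Origin: underside, about the centre of the outline; x along the stem from its brass collar (x = -50) to the cross grip (x = +49), z up. Stem along x at y = -10, free both sides for x = -50 to +10; cross grip y = -43 to +45. All mm.
- straight: Straight wooden grip: plain flat-sided bar with rounded edges, 26 mm wide, 22 mm high, lying flat, with a short brass collar of 20 mm at one end; 106 mm long in all, 55 g. Origin: underside, middle of its length; x along its length (collar at -x), y across, z up.
- knob: Wooden ball knob handle: ball of 44 mm on a brass collar (its foot) of 32 mm diameter, standing; 56 mm high, ball centre 34 mm above the underside, 50 g. Origin: centre of the foot's underside; z up.
- drawer_crook: Grey drawer, fixed, open on top, 258 long, 138 wide, 48 high, walls 5. A divider (40 high, at x = 64 to 68) parts an empty front compartment towards the robot (inside 128 x 128, floor 4 above the bench) from the rear one, where a second crook (J-shape) is kept. One of four alike but for the stock. Origin: underside, centre of the front compartment; x towards the rear, z up. All mm.
- drawer_derby: Grey drawer, fixed, open on top, 258 long, 138 wide, 48 high, walls 5. A divider (40 high, at x = 64 to 68) parts an empty front compartment towards the robot (inside 128 x 128, floor 4 above the bench) from the rear one, where a second derby (T-shape) is kept. One of four alike but for the stock. Origin: underside, centre of the front compartment; x towards the rear, z up. All mm.
- drawer_straight: Grey drawer, fixed, open on top, 258 long, 138 wide, 48 high, walls 5. A divider (40 high, at x = 64 to 68) parts an empty front compartment towards the robot (inside 128 x 128, floor 4 above the bench) from the rear one, where a second straight grip (plain bar) is kept. One of four alike but for the stock. Origin: underside, centre of the front compartment; x towards the rear, z up. All mm.
- drawer_knob: Grey drawer, fixed, open on top, 258 long, 138 wide, 48 high, walls 5. A divider (40 high, at x = 64 to 68) parts an empty front compartment towards the robot (inside 128 x 128, floor 4 above the bench) from the rear one, where a second ball knob (standing ball) is kept. One of four alike but for the stock. Origin: underside, centre of the front compartment; x towards the rear, z up. All mm.
- awl: An awl: flat-sided pale wooden handle (66 x 24 x 21 mm) with a steel spike, 128 mm long in all, lying among the handles. It stays where it is. Origin: underside, near the collar; x towards the spike, which ends at x = +68 mm; the handle's butt is at x = -60 mm.
- reel: A thread reel, 52 mm in diameter, 40 mm high, white flanges and dark thread, standing among the handles. It stays where it is. Origin: centre of its underside, z up.
Mind the look-alikes: they are no part of the job. Leave any green or red look-alike of the knob alone.

How it is judged:
By the outcome, as a careful person would: the job done as asked, in the order asked, and still so for the second after the job is handed in, with the robot touching nothing.
It also fails if it takes over 115 s, if anything falls off the work surface, if the arm or the gripper's body presses on something with over 40 N, if the wrist force passes 120 N, or if a joint passes its speed limit or range.

## Robot

A 6-joint arm with a two-finger parallel gripper is mounted at the origin on the work surface. World frame = base frame: x ahead of the robot, y to its left, z up, the work surface at z = 0. Lengths are in m, angles in rad, forces in N, time in s.
With the tool pointing down it reaches from about 0.35 to 0.875 m from the base axis. Payload 15.5 kg.
Tool frame: the origin (TCP) lies midway between the tips of the shut fingers; the grasp point (between the pads) lies 19 mm behind it; y points along the fingers, z is the direction in which the jaws open and shut, and the axes are right-handed (so a half turn about y gives the same grasp; the last joint's range is limited). The gripper opens to 85 mm and grips with 20 to 120 N. Pads are 22 mm wide; open, the fingers measure 114 mm over their backs; the gripper's body (76 mm by 85 mm) begins 54 mm behind the grasp point. The pads swing forward as they close: fully open they stand 13 mm farther back than shut.
Start: joints at [1.183, 0.494, 1.345, -0, 1.302, -0.096], TCP at [0.18, 0.599, 0.231] pointing down, gripper open.
Joint ranges: [-2.91, 2.91], [-0.82, 2.16], [0.22, 2.67], [-1.22, 4.37], [0.12, 2.79], [-3.08, 3.08]. Speed limits (rad/s): [1.89, 1.89, 2.57, 3.01, 3.01, 3.01].

## Interface

Orientations are given as a unit quaternion [w, x, y, z].
In Python, from rig import sense, optics, sign_off, spotter gives the robot as it stands. The module is installed in compiled form; this text tells all that it offers.
- The arm moves only by the shell command python3 -m inch 'ROWS'. ROWS is JSON, a list of rows, each a list of 3 entries, a list of its own where there are three numbers: the shift along the world's x, y, z in m, then the turn, a rotation vector about the world's x, y, z in degrees, then the finger opening in m, from 0 to 0.0854. In form: [[[tx, ty, tz], [wx, wy, wz], claw], ...]. A call has 1 to 10 rows; each row is the pose to reach, as a shift and turn from the pose commanded when the call began; what a row does not reach only later rows make up. A row lasts 1/12 s, in which the tool goes at most 41.7 mm and 7.16 degrees, less where a joint would pass 70% of its speed; a pose out of reach is approached as far as the arm can. A call with a gripper value outside its range is refused whole. The fingers move at their own pace and stop on an object; the grip force is fixed at half the most. Time passes only in rows, so rows that repeat a pose let the fingers close. It gives the time, the measured TCP pose, the force and the opening at its end, in the units of the state.
- sense(): the state, without advancing time (a new reading comes with each control period).
- optics.camera(name): name is "scene" or "top" or "wrist"; returns the picture (384x512x3 uint8, blue, green, red); there is no depth.
- optics.camera_info(name): a dict with "fx", "fy", "cx", "cy" (pixels), "origin" and "attitude" of the camera in the world. Camera axes: x right, y up, looking along -z (the intrinsics and any distortion apply to the point x, -y, -z); pixel columns grow to the right and rows downward; lengths in m; the calibration is good to about 2 mm. A picture is of the moment at which its call begins: read the wrist's pose just before it. camera_info takes no time and is no camera call; for the wrist camera it gives the pose at the moment of the call.
- sign_off(): hands the job in, once; it reports no verdict.
Trained networks look in the newest picture that a camera, given by its name, has taken for a name from the list of things; names that differ only in an ending like _2 or _b are one class to them, and where a whole thing is asked for, a point or a joint stands for the part that bears it (a point fixed in the world has none). Each returns a list of dicts, best first, with "score" (0 to 1); they miss things now and then, are a little off and sometimes report something else, mostly with a low value. They report only what shows in the picture. A call takes as long as a camera call. They do not tell look-alikes from the thing itself.
- spotter.masks_of(thing, camera): "mask" (384x512 bool, what is visible of it) and "extent" ([left, top, right, bottom] in pixels, round what is visible of it).
The state is a dict: "t": time; "q": joint angles; "dq": joint speeds; "effort": joint torques, N m; "ee_pos": TCP position; "eef_rot": TCP orientation; "ft_force": force on the tool from outside, world axes, zero at the start; "ft_torque": the same for the moment, N m; "finger_gap": opening from 0.0 (shut) to 1.0 (fully open).
Only numpy, scipy, OpenCV 4.12 (cv2) and the standard library are available. Lean on these libraries where they do the work, as an engineer would, in place of code of your own. Each camera call takes 0.05 s, during which the arm holds its last target.

## Working session

There is one attempt and no reset: what is moved stays moved. The work goes in short steps, Python scripts to look and compute and a shell command to move; the robot and the scene stay as the last step left them, time stands still between calls to the robot, and variables do not carry over. Pictures are saved under pics/ and viewed, and the job is handed in when it is done.

```bash
mkdir -p pics; ls
python3 - <<'E'
from rig import sense, optics, spotter
import cv2
s=sense();print(s['t'],s['ee_pos'],s['eef_rot'],s['finger_gap'])
for c in ['scene','top','wrist']:
    im=optics.camera(c);cv2.imwrite(f'pics/{c}0.png',im)
    print(c,optics.camera_info(c))
E
```

```text
pics
0.0 [0.17967575 0.59824479 0.23068258] [-0.69916948  0.70001992 -0.10289159  0.10270087] 0.998647639724563
scene {'fx': 389.6243037782514, 'fy': 389.6243037782514, 'cx': 246.06395597371218, 'cy': 195.02874776615238, 'origin': array([0.91179011, 0.6937523 , 0.77731924]), 'attitude': array([0.23605336, 0.11306096, 0.38990708, 0.88287513])}
top {'fx': 424.1774501462276, 'fy': 424.1774501462276, 'cx': 252.1926034951944, 'cy': 192.73430461373442, 'origin': array([0.41525602, 0.016823  , 1.02376415]), 'attitude': array([-0.70483056, -0.0300829 ,  0.02679037,  0.70823102])}
wrist {'fx': 334.95163161883477, 'fy': 334.95163161883477, 'cx': 246.37671838577378, 'cy': 192.0892285237754, 'origin': array([0.11113608, 0.61945425, 0.37371942]), 'attitude': array([ 0.79418681, -0.1144604 , -0.08431937,  0.59080992])}
```

View pics/top0.png

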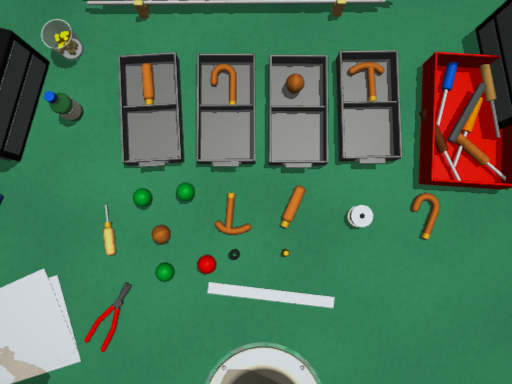

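View pics/scene0.png

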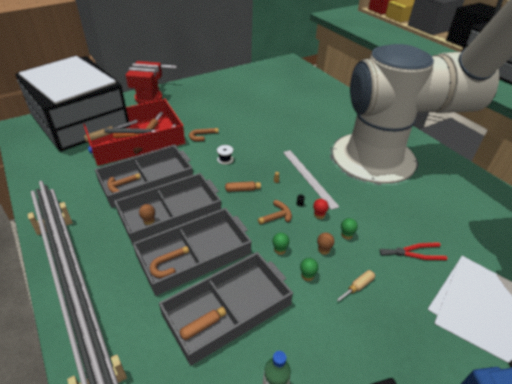

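View pics/wrist0.png

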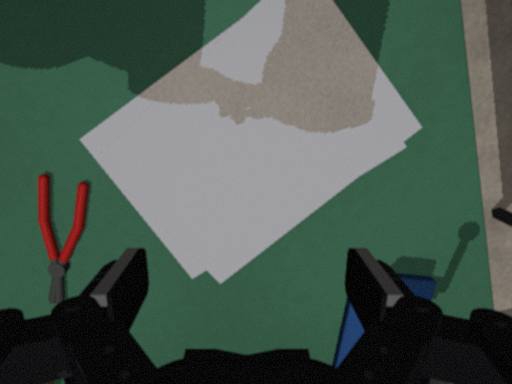

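```bash
cat > h.py <<'E'
import numpy as np, cv2
from scipy.spatial.transform import Rotation as R
from scipy.optimize import minimize
from rig import sense, optics, spotter
def rot(q): return R.from_quat([q[1],q[2],q[3],q[0]])
class Cam:
    def __init__(s,n):
        s.i=optics.camera_info(n); s.R=rot(s.i['attitude']).as_matrix(); s.o=np.array(s.i['origin'])
    def proj(s,P):
        c=(np.atleast_2d(P)-s.o)@s.R
        return np.c_[s.i['cx']+s.i['fx']*c[:,0]/-c[:,2], s.i['cy']-s.i['fy']*c[:,1]/-c[:,2]], -c[:,2]
    def back(s,uv,z):
        uv=np.atleast_2d(uv).astype(float)
        d=np.c_[(uv[:,0]-s.i['cx'])/s.i['fx'],-(uv[:,1]-s.i['cy'])/s.i['fy'],-np.ones(len(uv))]@s.R.T
        return s.o+d*((z-s.o[2])/d[:,2])[:,None]
# models: spheres (x,y,z,r)
def arc(cx,cy,r,a0,a1,n): 
    a=np.linspace(a0,a1,n); return np.c_[cx+r*np.cos(a),cy+r*np.sin(a)]
def models():
    m={}
    P=np.r_[np.c_[np.linspace(-44,21,30),np.full(30,-23)],arc(21,0,23,-np.pi/2,np.pi/2,30),np.c_[np.linspace(21,6,8),np.full(8,23)]]
    m['crook']=np.c_[P,np.full(len(P),9),np.full(len(P),9)]
    y=np.linspace(-36,36,30); 
    P=np.r_[np.c_[np.linspace(-43,38,30),np.full(30,-10)],np.c_[40-14*(y/36)**2,y]]
    m['derby']=np.c_[P,np.full(len(P),9),np.full(len(P),9)]
    g=[(x,yy,11,7) for x in np.linspace(-26,46,24) for yy in (-6,-2,2,6)]+[(x,0,11,10) for x in np.linspace(-43,-30,5)]
    m['straight']=np.array(g,float)
    m['knob']=np.array([(0,0,34,22)]+[(0,0,z,12) for z in (10,14)],float)
    return m
def render(cam,sp,pose,S=4,win=None):
    x,y,a,z0=pose; sp=sp/1000.
    c,s=np.cos(a),np.sin(a)
    W=np.c_[x+c*sp[:,0]-s*sp[:,1],y+s*sp[:,0]+c*sp[:,1],z0+sp[:,2]]
    uv,d=cam.proj(W); r=cam.i['fx']*sp[:,3]/d
    im=np.zeros((384,512),np.uint8)
    for (u,v),q in zip(uv,r): cv2.circle(im,(int(round(u*16)),int(round(v*16))),int(round(q*16)),255,-1,cv2.LINE_AA,4)
    return im/255.
def fit(name,masks,x0,z0=0.,yaws=None):
    """masks: {cam:mask}"""
    sp=models()[name]; cams={k:Cam(k) for k in masks}
    ms={k:cv2.GaussianBlur(v.astype(float),(0,0),1) for k,v in masks.items()}
    def cost(p):
        J=0
        for k in ms:
            r=cv2.GaussianBlur(render(cams[k],sp,(p[0]/1000,p[1]/1000,p[2]/50,z0)),(0,0),1)
            J+=1-np.minimum(r,ms[k]).sum()/np.maximum(r,ms[k]).sum()
        return J/len(ms)
    best=None
    for a in (np.arange(0,2*np.pi,np.pi/6) if yaws is None else yaws):
        p0=np.array([x0[0]*1000,x0[1]*1000,a*50])
        o=minimize(cost,p0,method='Nelder-Mead',options=dict(initial_simplex=np.array([p0,p0+[8,0,0],p0+[0,8,0],p0+[0,0,10]]),xatol=.1,fatol=1e-4,maxiter=120))
        if best is None or o.fun<best.fun: best=o
    return best.x[0]/1000,best.x[1]/1000,(best.x[2]/50+np.pi)%(2*np.pi)-np.pi,best.fun
E
python3 - <<'E'
from h import *
import pickle
D={}
for cam in ['top','scene']:
    im=optics.camera(cam)
    C=Cam(cam)
    for n in ['crook','derby','straight','knob','drawer_crook','awl','reel']:
        r=spotter.masks_of(n,cam)
        D[cam,n]=r
        for k in r:
            e=k['extent'];c=np.argwhere(k['mask']).mean(0)[::-1]
            print(cam,n,round(k['score'],2),np.round(e),k['mask'].sum(),np.round(C.back(c,0.01)[0],3))
pickle.dump(D,open('m0.pkl','wb'))
print(sense()['t'])
E
```

```text
top crook 0.75 [410. 191. 444. 241.] 595 [ 0.452 -0.396  0.01 ]
top straight 0.71 [281. 186. 304. 228.] 465 [ 0.466 -0.075  0.01 ]
top knob 0.86 [156. 262. 173. 282.] 275 [0.312 0.229 0.01 ]
top knob 0.84 [134. 187. 152. 205.] 305 [0.488 0.284 0.01 ]
top knob 0.8 [195. 257. 220. 274.] 277 [0.329 0.13  0.01 ]
top knob 0.7 [154. 227. 172. 245.] 263 [0.4   0.238 0.01 ]
top knob 0.68 [174. 184. 193. 204.] 277 [0.502 0.181 0.01 ]
top drawer_crook 0.82 [197.  57. 253. 166.] 6048 [0.697 0.084 0.01 ]
top drawer_crook 0.52 [118.  56. 186. 165.] 6267 [0.699 0.267 0.01 ]
top drawer_crook 0.44 [214. 194. 252. 236.] 534 [0.433 0.071 0.01 ]
top drawer_crook 0.36 [336.  47. 403. 167.] 6539 [ 0.702 -0.263  0.01 ]
top reel 0.57 [348. 203. 374. 230.] 459 [ 0.441 -0.236  0.01 ]
scene crook 0.52 [190. 127. 219. 141.] 227 [ 0.448 -0.389  0.01 ]
scene derby 0.57 [258. 204. 293. 222.] 304 [0.435 0.08  0.01 ]
scene straight 0.65 [224. 184. 258. 194.] 277 [ 0.465 -0.072  0.01 ]
scene knob 0.85 [315. 233. 334. 256.] 292 [0.387 0.228 0.01 ]
scene knob 0.76 [315. 200. 327. 219.] 222 [0.315 0.118 0.01 ]
scene knob 0.7 [274. 237. 292. 255.] 323 [0.487 0.171 0.01 ]
scene knob 0.65 [300. 257. 321. 279.] 326 [0.474 0.273 0.01 ]
scene knob 0.6 [343. 219. 360. 240.] 243 [0.299 0.22  0.01 ]
scene drawer_crook 0.64 [138. 210. 252. 294.] 5442 [0.69  0.079 0.01 ]
scene awl 0.76 [352. 269. 373. 292.] 269 [0.389 0.366 0.01 ]
scene reel 0.79 [219. 143. 234. 163.] 250 [ 0.433 -0.238  0.01 ]
0.95
```

```bash
cat >> h.py <<'E'
def wood(im,box,pad=4):
    hsv=cv2.cvtColor(im,cv2.COLOR_BGR2HSV)
    m=(hsv[...,0]<32)&(hsv[...,1]>110)&(hsv[...,2]>60)
    b=np.zeros_like(m);l,t,r,bb=[int(v) for v in box];b[max(0,t-pad):bb+pad,max(0,l-pad):r+pad]=1
    m&=b
    n,lab,st,_=cv2.connectedComponentsWithStats(m.astype(np.uint8))
    if n<2: return m
    return lab==1+np.argmax(st[1:,4])
BOX={'top':{'crook':(410,191,444,241),'derby':(214,190,252,238),'straight':(279,183,306,230),'knob':(150,223,174,246)},
'scene':{'crook':(186,124,222,143),'derby':(256,200,295,224),'straight':(222,180,264,196),'knob':(314,230,338,256)}}
E
python3 - <<'E'
from h import *
I={c:cv2.imread(f'pics/{c}0.png') for c in ['top','scene']}
g={'crook':(.45,-.39),'derby':(.435,.075),'straight':(.466,-.074),'knob':(.40,.235)}
ov={c:cv2.resize(I[c],None,fx=1,fy=1).copy() for c in I}
for n in g:
    ms={c:wood(I[c],BOX[c][n]) for c in I}
    y=[0.] if n=='knob' else None
    for sub in (['top'],['scene'],['top','scene']):
        print(n,sub,[ms[c].sum() for c in sub],np.round(fit(n,{c:ms[c] for c in sub},g[n],yaws=y),4))
E
```

```text
crook ['top'] [np.int64(523)] [ 0.4436 -0.3863 -0.4208  0.1872]
crook ['scene'] [np.int64(161)] [ 0.4402 -0.3838 -0.7171  0.4497]
crook ['top', 'scene'] [np.int64(523), np.int64(161)] [ 0.4435 -0.386  -0.41    0.3245]
derby ['top'] [np.int64(525)] [0.4463 0.0675 3.0247 0.2007]
derby ['scene'] [np.int64(276)] [ 0.4448  0.0661 -3.1116  0.3578]
derby ['top', 'scene'] [np.int64(525), np.int64(276)] [0.446  0.0657 3.0749 0.2835]
straight ['top'] [np.int64(455)] [ 0.4629 -0.0741 -0.4538  0.1282]
straight ['scene'] [np.int64(252)] [ 0.461  -0.0729 -0.4198  0.1364]
straight ['top', 'scene'] [np.int64(455), np.int64(252)] [ 0.4629 -0.0738 -0.432   0.1349]
knob ['top'] [np.int64(270)] [0.4004 0.2342 0.1043 0.1162]
knob ['scene'] [np.int64(242)] [ 0.4015  0.2398 -0.0263  0.1608]
knob ['top', 'scene'] [np.int64(270), np.int64(242)] [0.4011 0.2364 0.1178 0.1645]
```

Run:
```python
from h import *
im=cv2.imread('pics/top0.png')
a=cv2.resize(im[30:180,100:420],None,fx=2.5,fy=2.5,interpolation=cv2.INTER_CUBIC)
cv2.imwrite('pics/dr.png',a)
b=cv2.resize(im[170:300,90:350],None,fx=3,fy=3,interpolation=cv2.INTER_CUBIC)
cv2.imwrite('pics/objs.png',b)
```

```text
(no output)
```

View pics/dr.png

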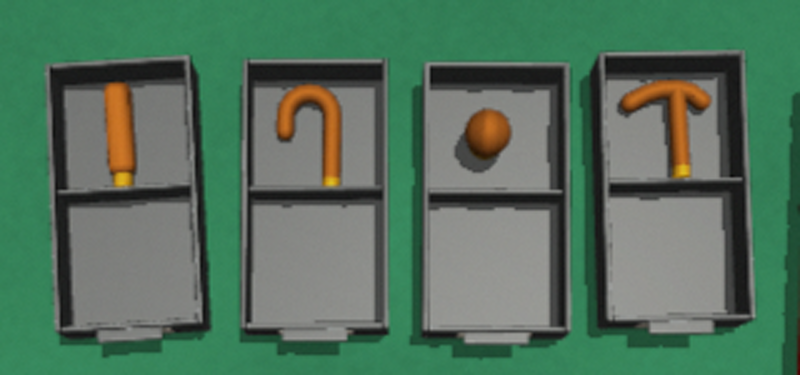

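View pics/objs.png

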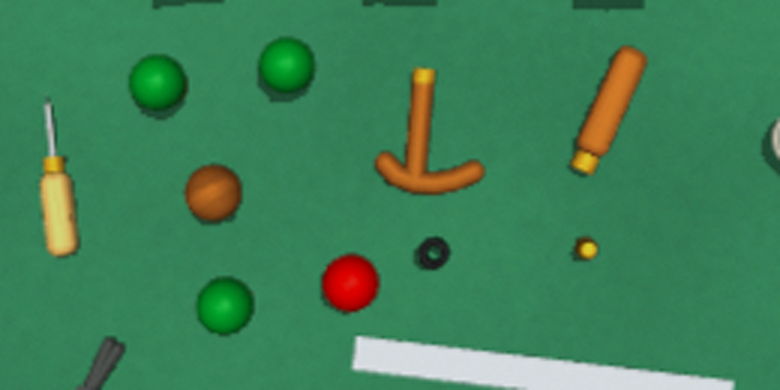

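```bash
cat >> h.py <<'E'
def overlay(im,cam,items,crop,k):
    l,t,r,b=crop
    o=cv2.resize(im[t:b,l:r],None,fx=k,fy=k,interpolation=cv2.INTER_CUBIC)
    C=Cam(cam)
    for n,p in items.items():
        m=render(C,models()[n],(*p,0.) if len(p)==3 else p)
        mm=cv2.resize(m[t:b,l:r],None,fx=k,fy=k,interpolation=cv2.INTER_CUBIC)
        cs,_=cv2.findContours((mm>.5).astype(np.uint8),cv2.RETR_EXTERNAL,cv2.CHAIN_APPROX_NONE)
        cv2.drawContours(o,cs,-1,(255,255,0),1)
    return o
E
python3 - <<'E'
from h import *
P={'crook':(.4436,-.3863,-.4208),'derby':(.4463,.0675,3.0247),'straight':(.4629,-.0741,-.4538),'knob':(.4011,.2364,0)}
I={c:cv2.imread(f'pics/{c}0.png') for c in ['top','scene']}
a=overlay(I['top'],'top',P,(140,175,310,255),4)
b=overlay(I['top'],'top',P,(380,175,470,255),4)
c=overlay(I['scene'],'scene',P,(180,110,370,270),4)
a=np.hstack([a[:,:],b])[:,:]
cv2.imwrite('pics/o1.png',cv2.resize(a,None,fx=.75,fy=.75)); cv2.imwrite('pics/o2.png',cv2.resize(c,None,fx=.85,fy=.85))
E
```

```text
(no output)
```

View pics/o1.png

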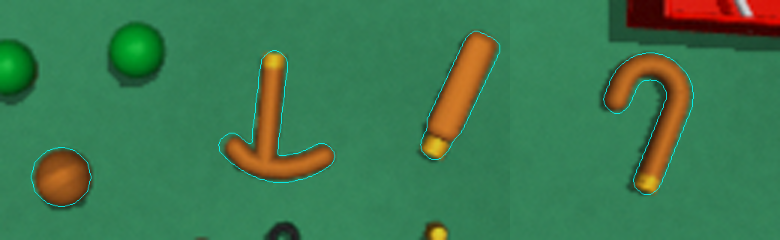

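View pics/o2.png

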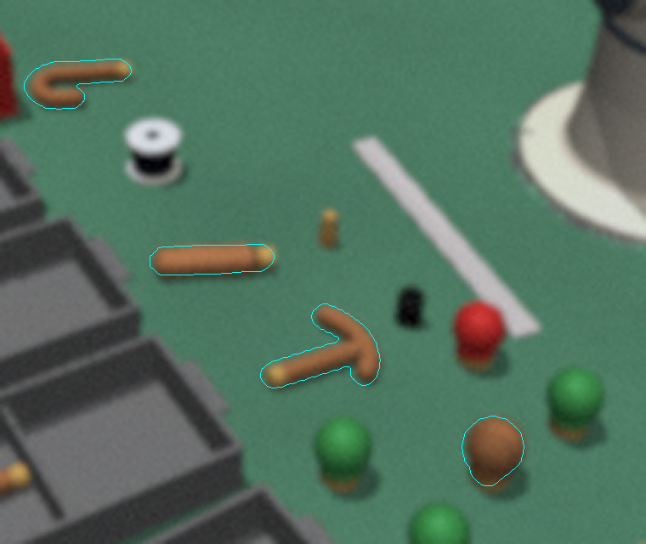

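```bash
cat > dr.py <<'E'
from h import *
# crop clicks TL,TR,BR,BL (rear-left, rear-right, front-right, front-left)
K={'straight':[(47,66),(191,57),(205,326),(57,332)],
'crook':[(245,61),(387,60),(388,330),(243,332)],
'knob':[(425,65),(569,64),(571,331),(422,332)],
'derby':[(593,55),(744,52),(754,318),(598,326)]}
C=Cam('top');L=np.array([(189,69),(189,-69),(-69,-69),(-69,69)])/1000
def line(P):
    pass
im=cv2.imread('pics/top0.png');k=2.5
o=cv2.resize(im[30:180,100:420],None,fx=k,fy=k,interpolation=cv2.INTER_CUBIC)
for n,c in K.items():
    uv=(np.array(c)+.5)/k-.5+[100,30]
    W=C.back(uv,.048)[:,:2]
    # rigid fit
    a=L-L.mean(0);b=W-W.mean(0);U,S,Vt=np.linalg.svd(a.T@b);Rm=(Vt.T@np.diag([1,np.linalg.det(Vt.T@U.T)])@U.T)
    t=W.mean(0)-Rm@L.mean(0);yaw=np.arctan2(Rm[1,0],Rm[0,0])
    print(n,np.round(t,4),round(yaw,4),'res mm',np.round(1000*(W-(L@Rm.T+t)),1).tolist())
    def dr(pts,z,col):
        w=np.c_[(np.array(pts)/1000)@Rm.T+t,np.full(len(pts),z)]
        p=C.proj(w)[0]; p=(p-[100,30]+.5)*k-.5
        cv2.polylines(o,[np.round(p).astype(int)],True,col,1)
    dr(L*1000,.048,(255,255,0)); dr([(64,64),(64,-64),(-64,-64),(-64,64)],.004,(0,255,255)); dr([(64,64),(68,64),(68,-64),(64,-64)],.04,(255,0,255))
cv2.imwrite('pics/dr2.png',o)
E
python3 dr.py
```

```text
straight [0.6367 0.2577] 0.056 res mm [[-0.7, -0.2], [-0.5, 0.8], [-0.8, -0.3], [2.0, -0.4]]
crook [0.6351 0.0817] -0.0001 res mm [[0.4, -1.8], [0.5, 1.5], [0.1, 1.8], [-1.0, -1.5]]
knob [ 0.6319 -0.0873] -0.0116 res mm [[-2.2, -1.3], [-0.5, 0.4], [2.3, 0.3], [0.5, 0.6]]
derby [ 0.6407 -0.2531] 0.0075 res mm [[-1.0, 1.6], [-0.1, -3.3], [3.4, -2.5], [-2.3, 4.3]]
```

View pics/dr2.png

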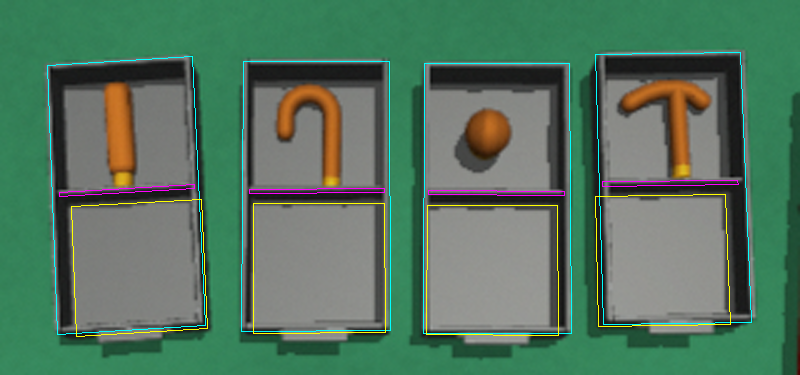

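Run:
```python
from h import *
im=cv2.imread('pics/top0.png')
a=cv2.resize(im[42:176,330:410],None,fx=5,fy=5,interpolation=cv2.INTER_CUBIC)[:600]
b=cv2.resize(im[50:170,112:192],None,fx=5,fy=5,interpolation=cv2.INTER_CUBIC)[:600]
cv2.imwrite('pics/dz.png',np.hstack([a[:600],b]))
s=sense();M=rot(s['eef_rot']).as_matrix();print(np.round(M,3));print(s['t'])
```

```text
[[ 0.958  0.     0.288]
 [-0.288  0.     0.958]
 [-0.    -1.     0.   ]]
0.95
```

View pics/dz.png

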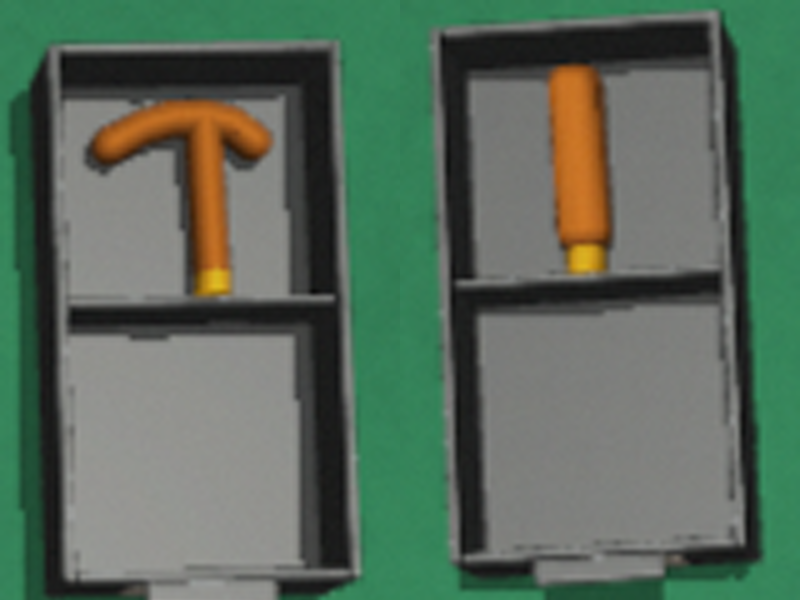

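```bash
cat > d3.py <<'E'
from h import *
C=Cam('top');L=np.array([(189,69),(189,-69),(-69,-69),(-69,69)])/1000
for n,c,off in [('derby',[(49,48),(340,43),(357,577),(64,582)],(330,42)),('straight',[(32,33),(319,13),(347,554),(52,563)],(112,50))]:
    W=C.back((np.array(c)+.5)/5-.5+off,.048)[:,:2]
    a=L-L.mean(0);b=W-W.mean(0);U,S,Vt=np.linalg.svd(a.T@b);Rm=Vt.T@U.T
    t=W.mean(0)-Rm@L.mean(0)
    print(n,np.round(t,4),round(np.arctan2(Rm[1,0],Rm[0,0]),4),np.round(1000*(W-(L@Rm.T+t)),1).tolist())
E
python3 d3.py
```

```text
derby [ 0.6423 -0.2564] 0.0044 [[-1.7, -0.4], [-0.8, -0.1], [1.7, 1.3], [0.7, -0.8]]
straight [0.6368 0.2591] 0.0558 [[-1.1, -0.4], [0.1, 1.1], [-1.6, -0.1], [2.6, -0.6]]
```

```bash
python3 -m inch '[[[0.023,-0.034,0],[0,0,-1],0.05],[[0.046,-0.068,0],[0,0,-2],0.05],[[0.069,-0.102,0],[0,0,-3],0.05],[[0.092,-0.136,0],[0,0,-4],0.05],[[0.115,-0.17,0],[0,0,-5],0.05],[[0.138,-0.204,0],[0,0,-6],0.05],[[0.161,-0.238,0],[0,0,-7.4],0.05],[[0.184,-0.272,0],[0,0,-7.4],0.05],[[0.207,-0.306,0],[0,0,-7.4],0.05],[[0.23,-0.34,0],[0,0,-7.4],0.05]]'
```

```text
t: 1.78
ee_pos: [0.4106, 0.2568, 0.2315]
eef_rot: [0.692, -0.691, 0.148, -0.148]
ft_force: [0.4, 1.7, -0.1]
finger_gap: 0.588
```

```bash
python3 -m inch '[[[0.01,-0.041,0],[0,0,0],0.05],[[0.02,-0.082,0],[0,0,0],0.05],[[0.03,-0.123,0],[0,0,0],0.05],[[0.035,-0.164,0],[0,0,0],0.05],[[0.035,-0.205,0],[0,0,0],0.05],[[0.035,-0.246,0],[0,0,0],0.05],[[0.035,-0.287,0],[0,0,0],0.05],[[0.03,-0.328,0],[0,0,0],0.05],[[0.025,-0.369,0],[0,0,0],0.05],[[0.02,-0.41,0],[0,0,0],0.05]]' && python3 -m inch '[[[-0.003,-0.041,-0.005],[0,0,0],0.05],[[-0.006,-0.082,-0.01],[0,0,0],0.05],[[-0.009,-0.123,-0.015],[0,0,0],0.05],[[-0.012,-0.164,-0.02],[0,0,0],0.05],[[-0.014,-0.205,-0.03],[0,0,0],0.05],[[-0.016,-0.24,-0.06],[0,0,0],0.05],[[-0.016,-0.244,-0.1],[0,0,0],0.05],[[-0.016,-0.244,-0.12],[0,0,0],0.05]]'
python3 - <<'E'
from h import *
s=sense();print(s['q'],s['ee_pos'])
im=optics.camera('wrist');cv2.imwrite('pics/w1.png',im)
C=Cam('wrist');print(C.proj([s['ee_pos']])[0])
a=overlay(im,'wrist',{'crook':(.4436,-.3863,-.4208)},(0,0,512,384),1.5);cv2.imwrite('pics/w1.png',a)
print(C.proj([[.4141,-.3983,.009]])[0]*1.5)
E
```

```text
t: 2.62
ee_pos: [0.4292, -0.1534, 0.2315]
eef_rot: [-0.691, 0.692, -0.148, 0.148]
ft_force: [1.7, 0.3, 0.4]
finger_gap: 0.59
t: 3.28
ee_pos: [0.4127, -0.3975, 0.1081]
eef_rot: [0.691, -0.691, 0.149, -0.148]
ft_force: [-0.8, 0.5, -2.1]
finger_gap: 0.584
[-8.70643093e-01  5.68902000e-01  1.60829139e+00 -2.52401680e-04
  9.65171425e-01 -2.01771111e+00] [ 0.41274047 -0.39747988  0.10814706]
[[241.43394663 260.45354057]]
[[364.11428616 299.77959617]]
```

View pics/w1.png

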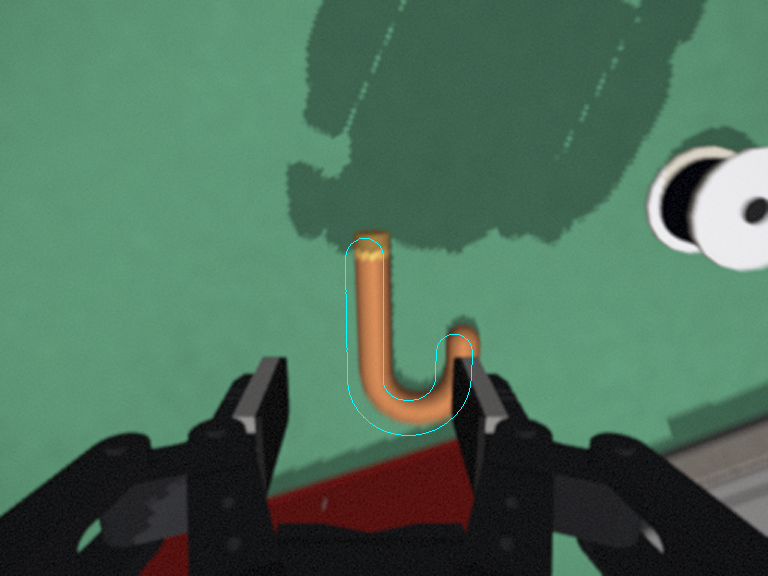

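Run:
```python
from h import *
s=sense();print(s['ee_pos'],np.abs(s['dq']).max())
im=optics.camera('wrist');cv2.imwrite('pics/w2r.png',im)
m=wood(im,(220,140,330,295),0)
print(m.sum())
f=fit('crook',{'wrist':m},(.4436,-.3863),yaws=[-.42]);print(np.round(f,4))
a=overlay(im,'wrist',{'crook':f[:3]},(0,0,512,384),1.5);cv2.imwrite('pics/w2.png',a)
```

```text
[ 0.41153626 -0.39477466  0.1051036 ] 0.14000289727046342
4076
[ 0.4458 -0.3837 -0.4125  0.2025]
```

View pics/w2.png

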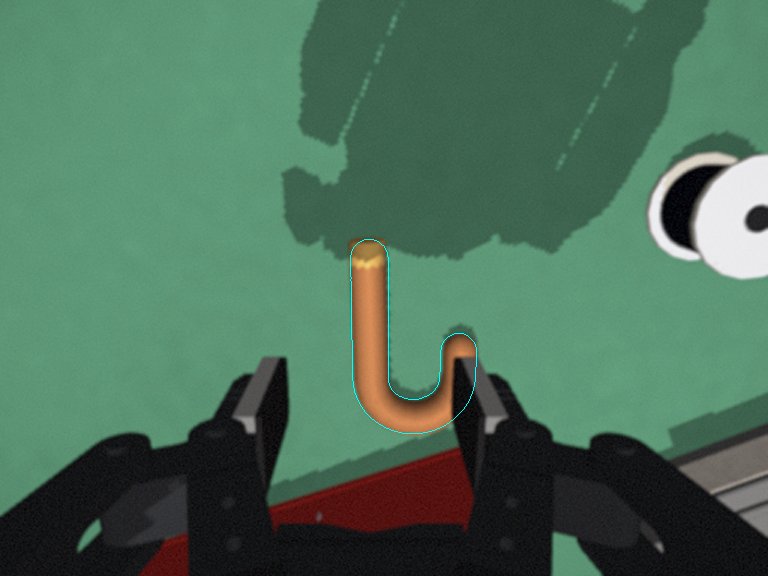

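```bash
python3 -m inch '[[[0.001,-0.002,-0.03],[0,0,0],0.05],[[0.001,-0.002,-0.06],[0,0,0],0.05],[[0.001,-0.002,-0.085],[0,0,0],0.05],[[0.001,-0.002,-0.1],[0,0,0],0.05],[[0.001,-0.002,-0.105],[0,0,0],0.05],[[0.001,-0.002,-0.105],[0,0,0],0.05],[[0.001,-0.002,-0.105],[0,0,0],0.05]]'
python3 - <<'E'
from h import *
s=sense();print(s['ee_pos'],np.abs(s['dq']).max(),s['ft_force'])
im=optics.camera('wrist');cv2.imwrite('pics/w3.png',im)
E
```

```text
t: 3.97
ee_pos: [0.4156, -0.3979, 0.0079]
eef_rot: [-0.691, 0.692, -0.147, 0.148]
ft_force: [-1.3, 0.3, 0.1]
finger_gap: 0.588
[ 0.4155551  -0.3978986   0.00785037] 0.010786755160523088 [-1.33113825  0.28604967  0.12285488]
```

View pics/w3.png

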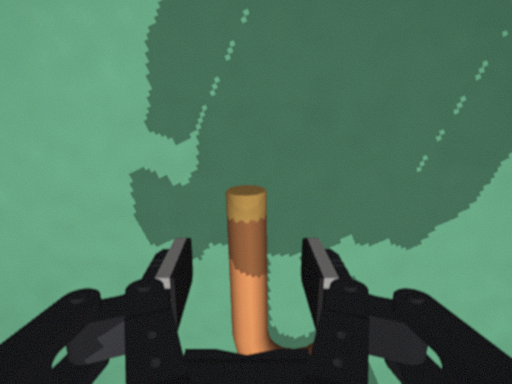

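```bash
python3 -m inch '[[[0,0,-0.003],[0,0,0],0.05],[[0,0,-0.003],[0,0,0],0.0],[[0,0,-0.003],[0,0,0],0.0],[[0,0,-0.003],[0,0,0],0.0],[[0,0,-0.003],[0,0,0],0.0],[[0,0,-0.003],[0,0,0],0.0],[[0,0,-0.003],[0,0,0],0.0]]'; python3 -m inch '[[[0,0,0.02],[0,0,0],0.0],[[0,0,0.04],[0,0,0],0.0],[[-0.005,0.01,0.08],[0,0,1],0.0]]'
```

```text
t: 4.6
ee_pos: [0.4149, -0.3976, 0.0039]
eef_rot: [-0.691, 0.692, -0.148, 0.148]
ft_force: [-0.6, 1.4, 9.1]
finger_gap: 0.18
t: 4.85
ee_pos: [0.4093, -0.3875, 0.0818]
eef_rot: [0.693, -0.692, 0.143, -0.141]
ft_force: [-0.8, -0.1, 0.3]
finger_gap: 0.186
```

```bash
python3 -m inch '[[[0.017,0.037,0.02],[0,0,3],0],[[0.034,0.074,0.04],[0,0,6],0],[[0.051,0.111,0.06],[0,0,9],0],[[0.068,0.148,0.06],[0,0,12],0],[[0.085,0.185,0.06],[0,0,15],0],[[0.102,0.222,0.06],[0,0,18],0],[[0.119,0.259,0.06],[0,0,21],0],[[0.136,0.296,0.06],[0,0,23.1],0],[[0.153,0.333,0.06],[0,0,23.1],0],[[0.17,0.37,0.06],[0,0,23.1],0]]'; python3 -m inch '[[[0.016,0.036,0],[0,0,0],0],[[0.033,0.076,0],[0,0,0],0],[[0.033,0.076,-0.02],[0,0,0],0],[[0.033,0.076,-0.04],[0,0,0],0],[[0.033,0.076,-0.06],[0,0,0],0],[[0.033,0.076,-0.06],[0,0,0],0],[[0.033,0.076,-0.06],[0,0,0],0]]'
python3 - <<'E'
from h import *
s=sense();print(s['ee_pos'],rot(s['eef_rot']).as_matrix()[:,2],s['finger_gap'])
for c in ['wrist','top','scene']:
    im=optics.camera(c);cv2.imwrite(f'pics/{c}4.png',im)
E
```

```text
t: 5.68
ee_pos: [0.5787, -0.0185, 0.1435]
eef_rot: [-0.707, 0.707, 0.0, -0.0]
ft_force: [1.3, -1.0, -1.4]
finger_gap: 0.185
t: 6.27
ee_pos: [0.6107, 0.0553, 0.0829]
eef_rot: [-0.707, 0.707, -0.001, -0.001]
ft_force: [0.4, -1.4, 0.3]
finger_gap: 0.182
[0.6106583  0.05534875 0.08289054] [ 3.80361353e-04  9.99999928e-01 -1.27419719e-05] 0.1815419082093782
```

View pics/wrist4.png

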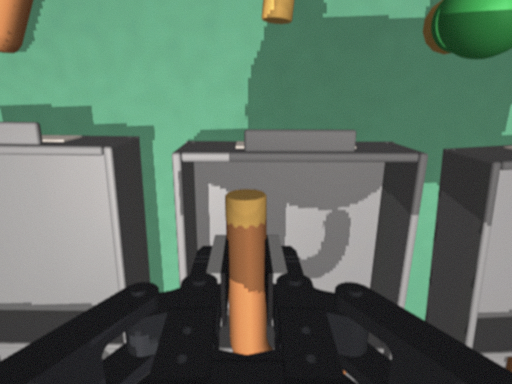

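View pics/scene4.png

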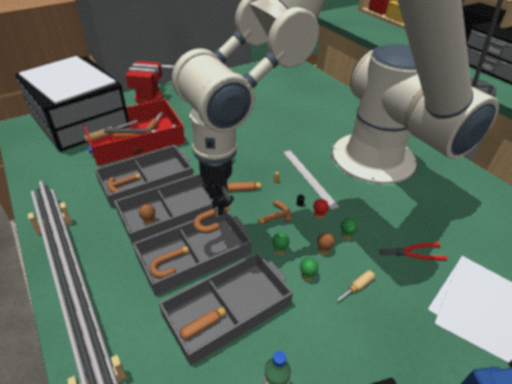

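Run:
```python
from h import *
C=Cam('wrist');print(np.round(C.back([(175,156),(423,156),(186,158),(410,158)],.048),4))
s=sense();print(s['ee_pos'])
print(np.round(C.back([(246,193)],.012+s['ee_pos'][2]-.002),4))
```

```text
[[0.5728 0.0169 0.048 ]
 [0.5728 0.1511 0.048 ]
 [0.5738 0.0228 0.048 ]
 [0.5739 0.1442 0.048 ]]
[0.61206506 0.05514255 0.0846781 ]
[[0.5798 0.0554 0.0947]]
```

```bash
python3 -m inch '[[[0.003,0.003,-0.025],[0,0,0],0],[[0.003,0.003,-0.05],[0,0,0],0],[[0.003,0.003,-0.065],[0,0,0],0],[[0.003,0.003,-0.072],[0,0,0],0],[[0.003,0.003,-0.075],[0,0,0],0],[[0.003,0.003,-0.075],[0,0,0],0]]'
```

```text
t: 6.92
ee_pos: [0.6147, 0.0583, 0.0088]
eef_rot: [-0.707, 0.707, 0.0, 0.0]
ft_force: [0.2, 0.1, -1.1]
finger_gap: 0.182
```

```bash
python3 -m inch '[[[0,0,-0.001],[0,0,0],0],[[0,0,-0.001],[0,0,0],0.03],[[0,0,-0.001],[0,0,0],0.038],[[0,0,-0.001],[0,0,0],0.038],[[0,0,-0.001],[0,0,0],0.038],[[0,0,0.03],[0,0,0],0.038],[[0,0,0.07],[0,0,0],0.038],[[0,0,0.111],[0,0,0],0.045]]'
```

```text
t: 7.58
ee_pos: [0.6134, 0.0584, 0.12]
eef_rot: [0.707, -0.707, 0.001, 0.001]
ft_force: [1.6, 0.5, 0.6]
finger_gap: 0.526
```

```bash
python3 -m inch '[[[-0.04,0.005,0],[0,0,-2],0.05],[[-0.08,0.009,0],[0,0,-4],0.05],[[-0.12,0.014,0],[0,0,-6],0.05],[[-0.155,0.018,0],[0,0,-6.7],0.05],[[-0.162,0.018,0],[0,0,-6.7],0.05],[[-0.162,0.018,0],[0,0,-6.7],0.05],[[-0.162,0.018,0],[0,0,-6.7],0.05]]'
python3 - <<'E'
from h import *
s=sense();print(s['ee_pos'],np.abs(s['dq']).max())
im=optics.camera('wrist')
m=wood(im,(150,100,360,360),0);print(m.sum())
f=fit('derby',{'wrist':m},(.4463,.0675),yaws=[3.02]);print(np.round(f,4))
a=overlay(im,'wrist',{'derby':f[:3]},(0,0,512,384),1.5);cv2.imwrite('pics/w5.png',a)
im=optics.camera('top');cv2.imwrite('pics/t5.png',im)
E
```

```text
t: 8.17
ee_pos: [0.453, 0.0764, 0.1198]
eef_rot: [0.706, -0.706, 0.041, -0.042]
ft_force: [0.2, 0.4, 0.4]
finger_gap: 0.585
[0.45303599 0.07642345 0.1197522 ] 0.03901123188323547
4865
[0.4473 0.0675 3.0392 0.1191]
```

View pics/w5.png

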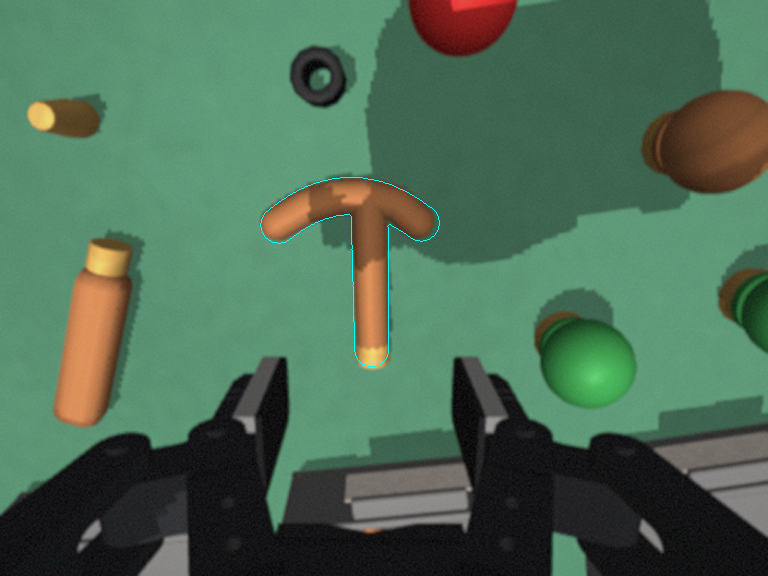

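View pics/t5.png

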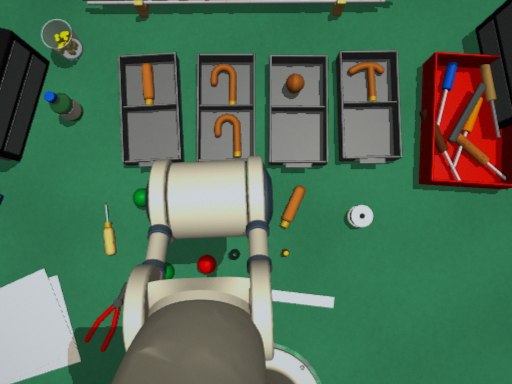

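```bash
python3 -m inch '[[[0,0,-0.035],[0,0,0.3],0.05],[[0,0,-0.07],[0,0,0.3],0.05],[[0,0,-0.095],[0,0,0.3],0.05],[[0,0,-0.108],[0,0,0.3],0.05],[[0,0,-0.115],[0,0,0.3],0.03],[[0,0,-0.115],[0,0,0.3],0.0],[[0,0,-0.115],[0,0,0.3],0.0],[[0,0,-0.115],[0,0,0.3],0.0],[[0,0,-0.115],[0,0,0.3],0.0],[[0,0,-0.115],[0,0,0.3],0.0]]'; python3 -m inch '[[[0,0,0],[0,0,0],0.0],[[0,0,0],[0,0,0],0.0],[[0,0,0.03],[0,0,0],0.0],[[0,0,0.07],[0,0,0],0.0],[[0,0,0.11],[0,0,0],0.0]]'
```

```text
t: 9.1
ee_pos: [0.4529, 0.0764, 0.0051]
eef_rot: [0.706, -0.706, 0.039, -0.04]
ft_force: [-1.0, 0.1, -0.7]
finger_gap: 0.182
t: 9.52
ee_pos: [0.4513, 0.0763, 0.1152]
eef_rot: [-0.706, 0.706, -0.041, 0.039]
ft_force: [1.4, -0.5, -0.2]
finger_gap: 0.179
```

```bash
python3 -m inch '[[[0.021,-0.035,0.005],[0,0,1],0],[[0.042,-0.07,0.01],[0,0,2],0],[[0.063,-0.105,0.01],[0,0,3],0],[[0.084,-0.14,0.01],[0,0,4],0],[[0.105,-0.175,0.01],[0,0,5],0],[[0.126,-0.21,0.01],[0,0,6],0],[[0.147,-0.245,0.01],[0,0,6.6],0],[[0.168,-0.28,0.01],[0,0,6.6],0],[[0.189,-0.312,0.01],[0,0,6.6],0],[[0.195,-0.322,0.01],[0,0,6.6],0]]'; python3 -m inch '[[[0,0,-0.02],[0,0,0],0],[[0,0,-0.04],[0,0,0],0],[[0,0,-0.04],[0,0,0],0],[[0,0,-0.04],[0,0,0],0]]'
python3 - <<'E'
from h import *
s=sense();print(s['ee_pos'],rot(s['eef_rot']).as_matrix()[:,2],s['finger_gap'],np.abs(s['dq']).max())
im=optics.camera('wrist');cv2.imwrite('pics/w6.png',im)
im=optics.camera('scene');cv2.imwrite('pics/s6.png',im)
E
```

```text
t: 10.35
ee_pos: [0.6495, -0.2505, 0.1243]
eef_rot: [-0.706, 0.708, 0.001, 0.0]
ft_force: [-2.1, -0.1, -0.6]
finger_gap: 0.183
t: 10.68
ee_pos: [0.6465, -0.2452, 0.0836]
eef_rot: [0.707, -0.707, -0.0, 0.002]
ft_force: [-0.6, -0.9, -0.5]
finger_gap: 0.182
[ 0.64653877 -0.24523402  0.08363663] [-0.00319792  0.99999433  0.00105397] 0.18246185756997851 0.03244462943274867
```

View pics/w6.png

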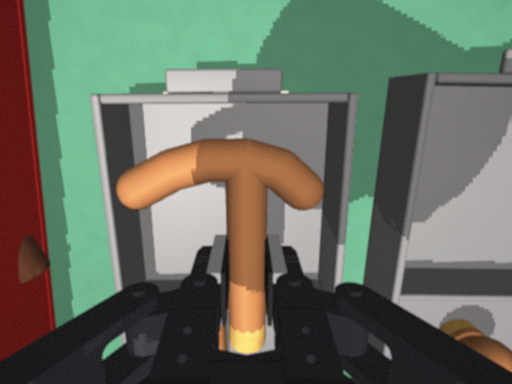

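View pics/s6.png

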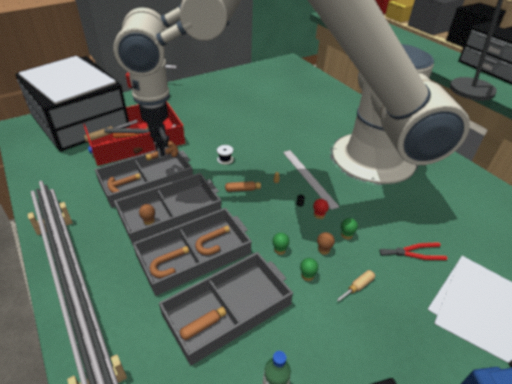

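Run:
```python
from h import *
C=Cam('wrist');print(np.round(C.back([(93,96),(356,94)],.048),4))
print(np.round(C.back([(133,280),(325,275)],.040),4))
print(np.round(C.back([(133,280),(325,275)],.004),4))
```

```text
[[ 0.5775 -0.3249  0.048 ]
 [ 0.576  -0.1889  0.048 ]]
[[ 0.6898 -0.3172  0.04  ]
 [ 0.6858 -0.1955  0.04  ]]
[[ 0.7116 -0.3309  0.004 ]
 [ 0.7068 -0.1859  0.004 ]]
```

```bash
python3 -m inch '[[[0.003,-0.002,-0.025],[0,0,0.7],0],[[0.003,-0.002,-0.05],[0,0,0.7],0],[[0.003,-0.002,-0.065],[0,0,0.7],0],[[0.003,-0.002,-0.072],[0,0,0.7],0],[[0.003,-0.002,-0.074],[0,0,0.7],0],[[0.003,-0.002,-0.074],[0,0,0.7],0]]'
```

```text
t: 11.28
ee_pos: [0.6508, -0.2477, 0.0112]
eef_rot: [-0.707, 0.707, 0.006, -0.005]
ft_force: [-0.3, -0.3, -0.7]
finger_gap: 0.18
```

```bash
python3 -m inch '[[[0,0,-0.002],[0,0,0],0],[[0,0,-0.002],[0,0,0],0],[[0,0,-0.002],[0,0,0],0.03],[[0,0,-0.002],[0,0,0],0.038],[[0,0,-0.002],[0,0,0],0.038],[[0,0,-0.002],[0,0,0],0.038],[[0,0,0.03],[0,0,0],0.038],[[0,0,0.07],[0,0,0],0.038],[[0,0,0.11],[0,0,0],0.055]]'
```

```text
t: 12.03
ee_pos: [0.6496, -0.2473, 0.1209]
eef_rot: [0.707, -0.707, -0.005, 0.006]
ft_force: [-0.0, -0.2, -0.3]
finger_gap: 0.57
```

```bash
python3 -m inch '[[[-0.028,0.026,0],[0,0,-5],0.06],[[-0.056,0.052,0],[0,0,-10],0.06],[[-0.084,0.078,0],[0,0,-15],0.06],[[-0.112,0.104,0],[0,0,-20],0.06],[[-0.14,0.13,0],[0,0,-25.9],0.06],[[-0.168,0.156,0],[0,0,-25.9],0.06],[[-0.187,0.173,0],[0,0,-25.9],0.06],[[-0.187,0.173,0],[0,0,-25.9],0.06],[[-0.187,0.173,0],[0,0,-25.9],0.06]]'
python3 - <<'E'
from h import *
s=sense();M=rot(s['eef_rot']).as_matrix();print(s['ee_pos'],np.abs(s['dq']).max(),np.degrees(np.arctan2(M[1,2],M[0,2])))
im=optics.camera('wrist')
m=wood(im,(180,100,330,360),0);print(m.sum())
f=fit('straight',{'wrist':m},(.4629,-.0741),yaws=[-.44]);print(np.round(f,4))
a=overlay(im,'wrist',{'straight':f[:3]},(0,0,512,384),1.5);cv2.imwrite('pics/w7.png',a)
im=optics.camera('top');cv2.imwrite('pics/t7.png',im)
E
```

```text
t: 12.78
ee_pos: [0.4627, -0.0739, 0.1207]
eef_rot: [-0.69, 0.69, -0.153, 0.153]
ft_force: [1.6, 0.0, 0.4]
finger_gap: 0.706
[ 0.4626633  -0.07388755  0.12068843] 0.05861869380454509 65.04882676530679
4008
[ 0.4659 -0.0741 -0.4284  0.0724]
```

View pics/w7.png

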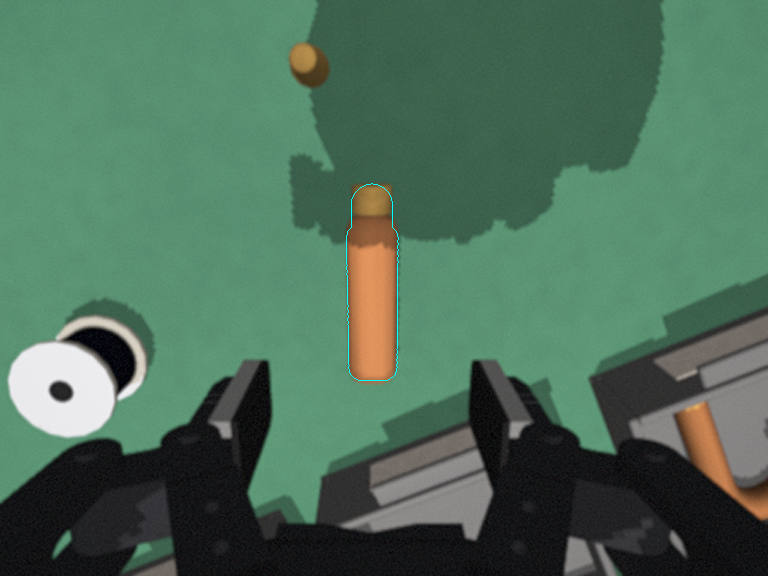

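View pics/t7.png

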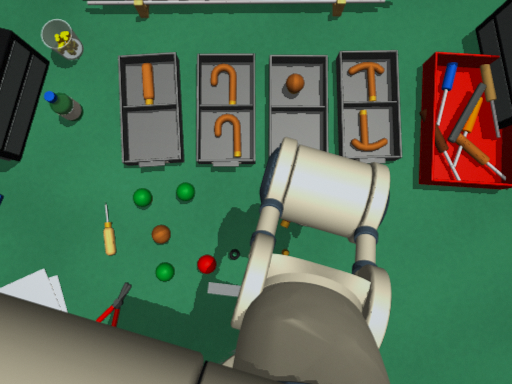

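```bash
python3 -m inch '[[[0.002,0,-0.035],[0,0,0.4],0.06],[[0.002,0,-0.07],[0,0,0.4],0.06],[[0.002,0,-0.095],[0,0,0.4],0.06],[[0.002,0,-0.108],[0,0,0.4],0.06],[[0.002,0,-0.116],[0,0,0.4],0.05],[[0.002,0,-0.116],[0,0,0.4],0.02],[[0.002,0,-0.116],[0,0,0.4],0.0],[[0.002,0,-0.116],[0,0,0.4],0.0],[[0.002,0,-0.116],[0,0,0.4],0.0],[[0.002,0,-0.116],[0,0,0.4],0.0]]'; python3 -m inch '[[[0,0,0],[0,0,0],0.0],[[0,0,0],[0,0,0],0.0],[[0,0,0.03],[0,0,0],0.0],[[0,0,0.07],[0,0,0],0.0],[[0,0,0.11],[0,0,0],0.0]]'
```

```text
t: 13.72
ee_pos: [0.4659, -0.0748, 0.0051]
eef_rot: [-0.691, 0.691, -0.15, 0.151]
ft_force: [-0.4, 0.5, -0.4]
finger_gap: 0.29
t: 14.13
ee_pos: [0.4644, -0.0744, 0.1152]
eef_rot: [0.691, -0.691, 0.152, -0.15]
ft_force: [0.6, 0.0, 0.6]
finger_gap: 0.285
```

```bash
python3 -m inch '[[[0.018,0.035,0.005],[0,0,3],0],[[0.036,0.07,0.01],[0,0,6],0],[[0.055,0.105,0.01],[0,0,9],0],[[0.073,0.14,0.01],[0,0,12],0],[[0.092,0.175,0.01],[0,0,15],0],[[0.11,0.21,0.01],[0,0,18],0],[[0.129,0.245,0.01],[0,0,21],0],[[0.147,0.28,0.01],[0,0,25],0],[[0.165,0.315,0.01],[0,0,27.8],0],[[0.175,0.333,0.01],[0,0,27.8],0]]'; python3 -m inch '[[[0,0,-0.02],[0,0,0],0],[[0,0,-0.04],[0,0,0],0],[[0,0,-0.04],[0,0,0],0],[[0,0,-0.04],[0,0,0],0]]'
python3 - <<'E'
from h import *
s=sense();M=rot(s['eef_rot']).as_matrix();print(s['ee_pos'],np.degrees(np.arctan2(M[1,2],M[0,2])),s['finger_gap'],np.abs(s['dq']).max())
im=optics.camera('wrist');cv2.imwrite('pics/w8.png',cv2.resize(im,None,fx=1.5,fy=1.5))
E
```

```text
t: 14.97
ee_pos: [0.6414, 0.2624, 0.1243]
eef_rot: [0.707, -0.706, -0.022, 0.021]
ft_force: [-0.8, -0.4, 0.2]
finger_gap: 0.286
t: 15.3
ee_pos: [0.6395, 0.2581, 0.0836]
eef_rot: [-0.707, 0.707, 0.019, -0.02]
ft_force: [-0.1, -0.3, 0.3]
finger_gap: 0.292
[0.63946089 0.25813822 0.08361256] 93.18543136832164 0.2923612721934547 0.03253873594505516
```

View pics/w8.png

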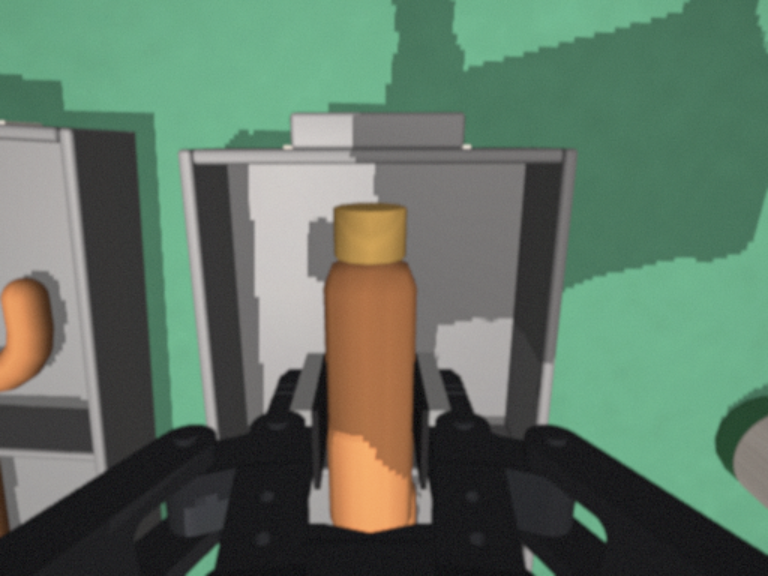

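Run:
```python
from h import *
C=Cam('wrist');P=C.back(np.array([(181,151),(576,150)])/1.5,.048);print(np.round(P,4))
a=.056;m=P.mean(0)[:2];print(m+.069*np.array([np.cos(a),np.sin(a)]))
```

```text
[[0.5757 0.1898 0.048 ]
 [0.5679 0.3258 0.048 ]]
[0.64067989 0.26168297]
```

Drawer centre about (0.639, 0.260); lower with a 1–2 mm correction.

```bash
python3 -m inch '[[[0.001,0.002,-0.025],[0,0,0],0],[[0.001,0.002,-0.05],[0,0,0],0],[[0.001,0.002,-0.065],[0,0,0],0],[[0.001,0.002,-0.072],[0,0,0],0],[[0.001,0.002,-0.076],[0,0,0],0],[[0.001,0.002,-0.076],[0,0,0],0],[[0.001,0.002,-0.076],[0,0,0],0]]'
```

```text
t: 15.93
ee_pos: [0.6423, 0.2605, 0.0099]
eef_rot: [0.707, -0.707, -0.02, 0.019]
ft_force: [-0.6, 0.1, -0.0]
finger_gap: 0.29
```

```bash
python3 -m inch '[[[-0.001,0,-0.001],[0,0,0],0],[[-0.001,0,-0.001],[0,0,0],0],[[-0.001,0,-0.001],[0,0,0],0.038],[[-0.001,0,-0.001],[0,0,0],0.046],[[-0.001,0,-0.001],[0,0,0],0.046],[[-0.001,0,-0.001],[0,0,0],0.046],[[-0.001,0,0.03],[0,0,0],0.046],[[-0.001,0,0.07],[0,0,0],0.046],[[-0.001,0,0.11],[0,0,0],0.06]]'
```

```text
t: 16.68
ee_pos: [0.6395, 0.2601, 0.1187]
eef_rot: [-0.707, 0.707, 0.019, -0.02]
ft_force: [1.1, 0.5, 0.5]
finger_gap: 0.665
```

```bash
python3 -m inch '[[[-0.04,-0.004,0.005],[0,0,-3.2],0.075],[[-0.08,-0.008,0.01],[0,0,-3.2],0.075],[[-0.12,-0.012,0.01],[0,0,-3.2],0.075],[[-0.16,-0.016,0.01],[0,0,-3.2],0.075],[[-0.2,-0.02,0.01],[0,0,-3.2],0.075],[[-0.235,-0.023,0.01],[0,0,-3.2],0.075],[[-0.239,-0.024,0.01],[0,0,-3.2],0.075],[[-0.239,-0.024,0.01],[0,0,-3.2],0.075],[[-0.239,-0.024,0.01],[0,0,-3.2],0.075]]'
python3 - <<'E'
from h import *
s=sense();print(s['ee_pos'],np.abs(s['dq']).max())
im=optics.camera('wrist')
m=wood(im,(170,80,330,300),0);print(m.sum())
f=fit('knob',{'wrist':m},(.4005,.2365),yaws=[0]);print(np.round(f,4))
a=overlay(im,'wrist',{'knob':f[:3]},(0,0,512,384),1.5);cv2.imwrite('pics/w9.png',a)
im=optics.camera('top');cv2.imwrite('pics/t9.png',im)
E
```

```text
t: 17.43
ee_pos: [0.4021, 0.2367, 0.1287]
eef_rot: [0.707, -0.707, -0.0, -0.0]
ft_force: [0.7, 0.5, 0.2]
finger_gap: 0.884
[0.4021124  0.23673566 0.12865201] 0.03182457735090977
2610
[ 0.4014  0.2353 -0.0336  0.0986]
```

View pics/w9.png

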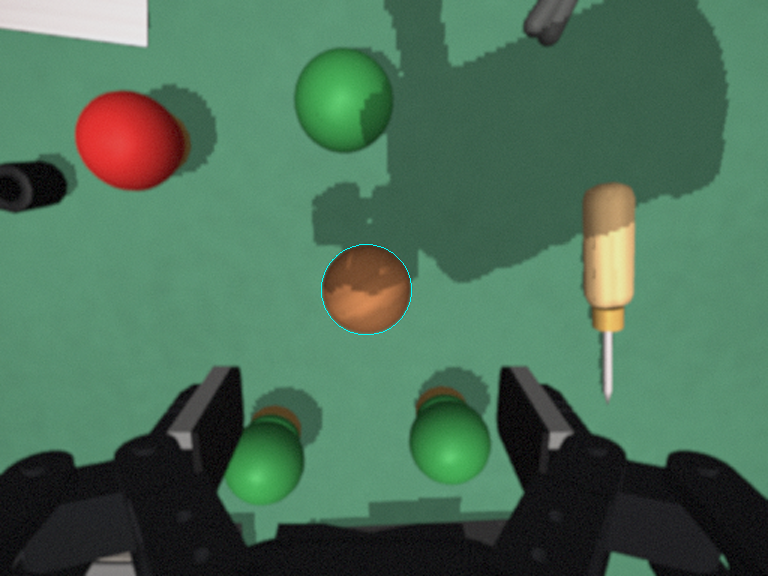

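View pics/t9.png

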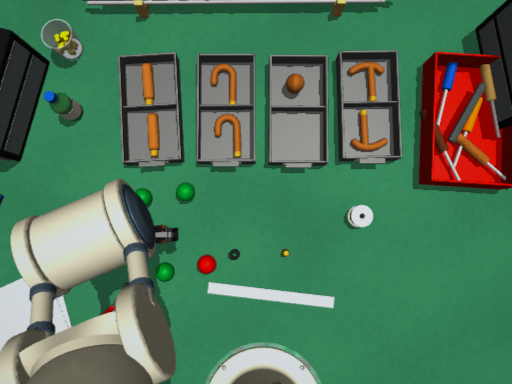

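```bash
python3 -m inch '[[[-0.001,-0.001,-0.035],[0,0,0],0.075],[[-0.001,-0.001,-0.065],[0,0,0],0.075],[[-0.001,-0.001,-0.09],[0,0,0],0.075],[[-0.001,-0.001,-0.108],[0,0,0],0.075],[[-0.001,-0.001,-0.116],[0,0,0],0.075],[[-0.001,-0.001,-0.116],[0,0,0],0.06],[[-0.001,-0.001,-0.116],[0,0,0],0.04],[[-0.001,-0.001,-0.116],[0,0,0],0.02],[[-0.001,-0.001,-0.116],[0,0,0],0.02],[[-0.001,-0.001,-0.116],[0,0,0],0.02]]'; python3 -m inch '[[[0,0,0],[0,0,0],0.02],[[0,0,0],[0,0,0],0.02],[[0,0,0.03],[0,0,0],0.02],[[0,0,0.07],[0,0,0],0.02],[[0,0,0.11],[0,0,0],0.02]]'
```

```text
t: 18.37
ee_pos: [0.4012, 0.2357, 0.0134]
eef_rot: [0.707, -0.707, -0.001, -0.001]
ft_force: [-0.7, -1.5, 6.0]
finger_gap: 0.484
t: 18.78
ee_pos: [0.3996, 0.2351, 0.1238]
eef_rot: [-0.707, 0.707, -0.001, -0.0]
ft_force: [1.0, 1.5, -0.8]
finger_gap: 0.489
```

```bash
python3 -m inch '[[[0.024,-0.033,0],[0,0,0],0.02],[[0.048,-0.066,0],[0,0,0],0.02],[[0.072,-0.099,0],[0,0,0],0.02],[[0.096,-0.132,0],[0,0,0],0.02],[[0.12,-0.165,0],[0,0,0],0.02],[[0.144,-0.198,0],[0,0,0],0.02],[[0.168,-0.231,0],[0,0,0],0.02],[[0.192,-0.264,0],[0,0,0],0.02],[[0.216,-0.297,0],[0,0,0],0.02],[[0.234,-0.322,0],[0,0,0],0.02]]'; python3 -m inch '[[[0,0,-0.02],[0,0,0],0.02],[[0,0,-0.04],[0,0,0],0.02],[[0,0,-0.04],[0,0,0],0.02],[[0,0,-0.04],[0,0,0],0.02]]'
python3 - <<'E'
from h import *
s=sense();M=rot(s['eef_rot']).as_matrix();print(s['ee_pos'],np.degrees(np.arctan2(M[1,2],M[0,2])),s['finger_gap'],np.abs(s['dq']).max())
im=optics.camera('wrist');cv2.imwrite('pics/w10.png',cv2.resize(im,None,fx=1.5,fy=1.5))
im=optics.camera('scene');cv2.imwrite('pics/s10.png',cv2.resize(im[90:290,80:330],None,fx=3,fy=3))
E
```

```text
t: 19.62
ee_pos: [0.636, -0.0896, 0.1231]
eef_rot: [-0.707, 0.707, 0.0, 0.001]
ft_force: [0.6, 0.7, -0.6]
finger_gap: 0.488
t: 19.95
ee_pos: [0.6336, -0.0864, 0.0822]
eef_rot: [0.707, -0.707, 0.001, 0.0]
ft_force: [-0.3, -0.2, -0.4]
finger_gap: 0.492
[ 0.63363578 -0.08642771  0.08221913] 89.97901065847525 0.4922359143218996 0.02947803793464437
```

View pics/w10.png

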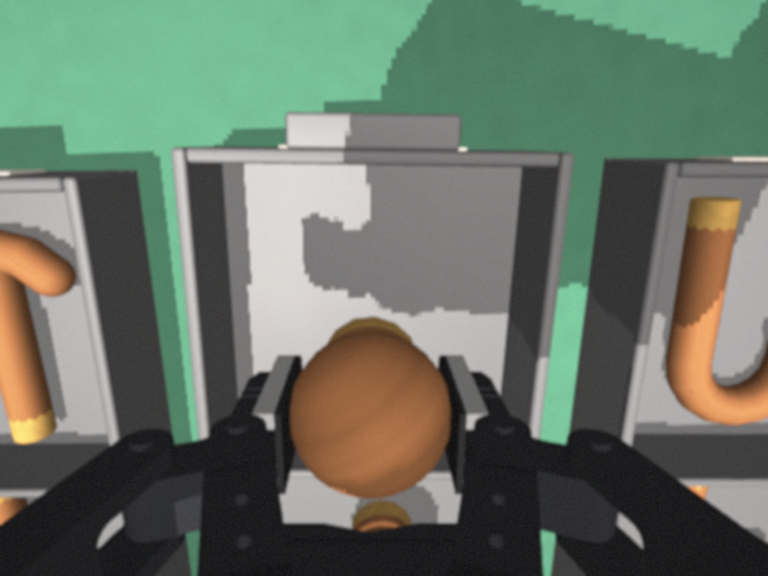

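View pics/s10.png

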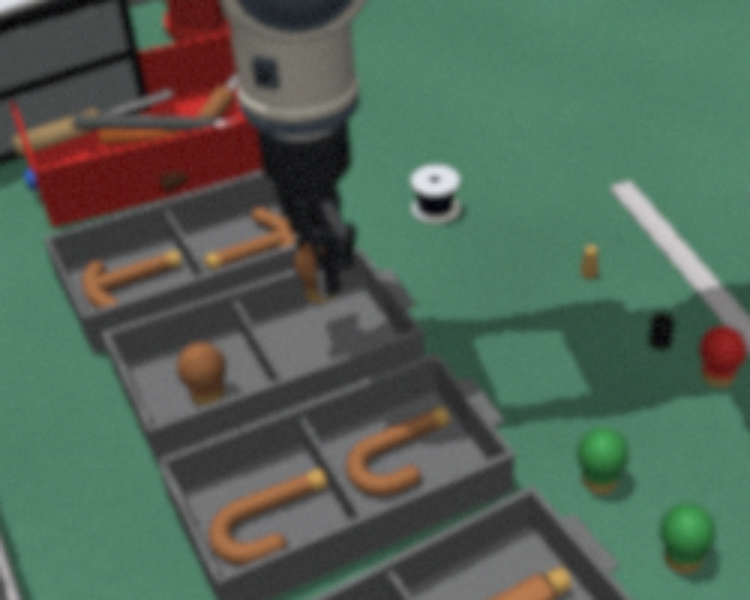

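```bash
python3 -m inch '[[[0.002,0,-0.02],[0,0,0],0.02],[[0.002,0,-0.04],[0,0,0],0.02],[[0.002,0,-0.055],[0,0,0],0.02],[[0.002,0,-0.061],[0,0,0],0.02],[[0.002,0,-0.064],[0,0,0],0.02],[[0.002,0,-0.064],[0,0,0],0.02],[[0.002,0,-0.064],[0,0,0],0.02]]'
```

```text
t: 20.63
ee_pos: [0.637, -0.0867, 0.0195]
eef_rot: [-0.707, 0.707, 0.0, 0.001]
ft_force: [-0.0, -0.6, -1.4]
finger_gap: 0.486
```

```bash
python3 -m inch '[[[0,0,-0.001],[0,0,0],0.02],[[0,0,-0.0015],[0,0,0],0.02],[[0,0,-0.0015],[0,0,0],0.02],[[0,0,-0.0015],[0,0,0],0.02]]'; python3 -m inch '[[[0,0,-0.0005],[0,0,0],0.02],[[0,0,-0.0008],[0,0,0],0.02],[[0,0,-0.0008],[0,0,0],0.02]]'
```

```text
t: 20.97
ee_pos: [0.6368, -0.0867, 0.0174]
eef_rot: [-0.707, 0.707, 0.0, 0.0]
ft_force: [0.4, 0.2, 5.9]
finger_gap: 0.489
t: 21.22
ee_pos: [0.6368, -0.0867, 0.0173]
eef_rot: [-0.707, 0.707, 0.0, 0.001]
ft_force: [-3.5, 1.3, 18.0]
finger_gap: 0.49
```

Contact with the floor is confirmed (force rises). Back off the preload and release.

```bash
python3 -m inch '[[[0,0,0.0008],[0,0,0],0.02],[[0,0,0.0008],[0,0,0],0.02],[[0,0,0.0008],[0,0,0],0.048],[[0,0,0.0008],[0,0,0],0.056],[[0,0,0.0008],[0,0,0],0.064],[[0,0,0.0008],[0,0,0],0.064],[[0,0,0.0008],[0,0,0],0.064],[[0,0,0.03],[0,0,0],0.064],[[0,0,0.06],[0,0,0],0.064],[[0,0,0.1],[0,0,0],0.064]]'; python3 -m inch '[[[-0.03,-0.03,0.03],[0,0,0],0.064],[[-0.06,-0.06,0.05],[0,0,0],0.064],[[-0.09,-0.08,0.08],[0,0,0],0.064],[[-0.12,-0.11,0.09],[0,0,0],0.064],[[-0.15,-0.14,0.1],[0,0,0],0.064],[[-0.18,-0.16,0.1],[0,0,0],0.064],[[-0.21,-0.18,0.1],[0,0,0],0.064],[[-0.21,-0.21,0.1],[0,0,0],0.064],[[-0.21,-0.21,0.1],[0,0,0],0.064]]'
python3 - <<'E'
from h import *
for c in ['top','scene']:
    im=optics.camera(c);cv2.imwrite(f'pics/{c}11.png',im)
    l,t,r,b=(100,40,420,180) if c=='top' else (80,120,380,360)
    cv2.imwrite(f'pics/{c}11z.png',cv2.resize(im[t:b,l:r],None,fx=2.5,fy=2.5,interpolation=cv2.INTER_CUBIC))
E
```

```text
t: 22.05
ee_pos: [0.6349, -0.0863, 0.1151]
eef_rot: [0.707, -0.707, 0.002, 0.001]
ft_force: [1.3, -0.1, -1.0]
finger_gap: 0.752
t: 22.8
ee_pos: [0.4243, -0.3015, 0.2166]
eef_rot: [-0.706, 0.708, -0.001, 0.002]
ft_force: [-0.0, -0.4, -0.3]
finger_gap: 0.75
```

View pics/top11z.png

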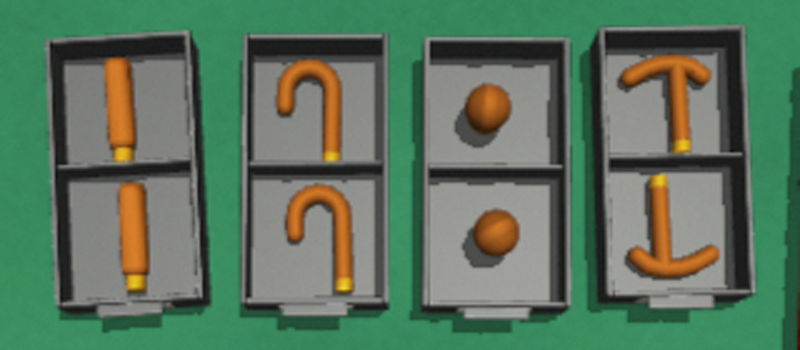

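View pics/scene11z.png

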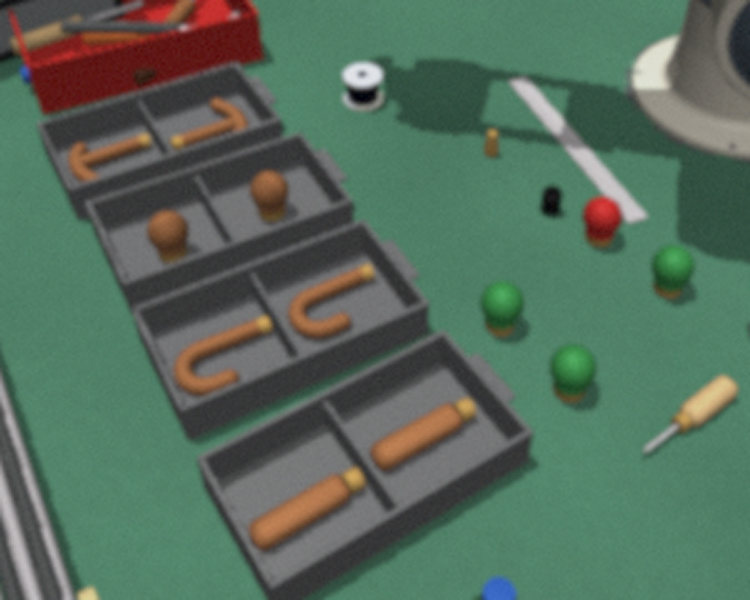

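View pics/top11.png

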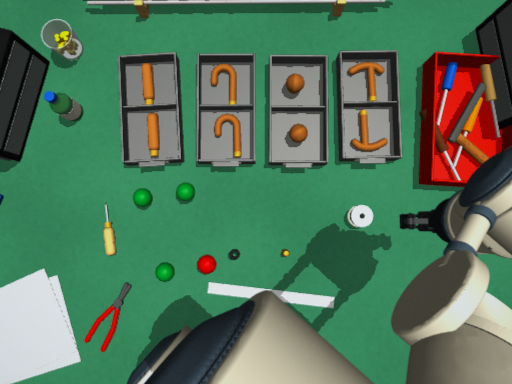

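```bash
python3 -c "
from rig import sign_off,sense
print(sense()['t'],sense()['ft_force']);print(sign_off())"
```

```text
22.9 [0.90883989 1.14817716 0.71657874]
the job is handed in; nothing more can be done
None
```

I put all four handles in the front compartments of their matching drawers, in the order crook, derby, straight grip, knob, and handed the job in at 22.9 s.

- **Placement:** the last top and scene pictures show the crook, derby and straight grip lying flat and lengthwise on the floor of their compartments. The derby lies cross-grip end towards the robot, opposite to its twin in the rear. The knob stands on its foot.
- **Left alone:** the awl, the reel and the green and red look-alikes are where they were in the first picture.
- **Robot:** the gripper was empty and clear of everything at hand-in. The highest wrist force reported at the end of a move was about 18 N, when the knob touched the floor.
- **Disagreement:** the wrist camera put some drawers and handles up to about 6 mm from where the top camera did. I used a value in between or trusted one camera, and every handle still cleared the walls in the last pictures.

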